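Zero the spice mill's burrs and set the grind

TASK

Set the grind on the spice mill: turn the red adjuster clockwise until the burrs touch and it is firmly home, without forcing it, then back it off a quarter turn from there. Then swing the black lock lever all the way across to its stop at the red dot, let go, and leave everything else on the counter standing where it is.

Things in the scene. Friction and masses are not known exactly. Their poses are not given: they have to be found in the camera images.
- mill: white electric spice mill, fixed to the counter: housing 150 (x) by 210 (y) by 135 mm high, flat deck on top; round steel feed hopper behind it (+x, up to 155 mm high), outlet at its front (-x). Origin under the centre of the housing. The adjuster is on its deck at x 0, y -45 mm, the lock lever's pivot at x +40, y +55 mm
- adjuster_grip (a point): centre of the adjuster's red grip bar: 56 mm long (its x axis; white line on the +x half), 14 mm thick (its y axis), 30 mm high, so its top is 15 mm above this point; 42 mm above the mill's deck, on a 22 mm stem. It turns about the vertical through this point and keeps its height. Seen from above, clockwise screws in, counter-clockwise backs off. A 70 N grip on its middle holds 1 N m
- mill_axis (a point): where the adjuster screw's axis meets the mill's deck; axes as the mill's. The screw drags with about 0.1 N m. Where the burrs touch is unseen and differs each time: 54 to 132 degrees clockwise of the start. There the torque rises steeply, 5 N m per radian. Firmly home is 0.35 to 0.9 N m; over 1.1 N m chips the burrs. The quarter turn counts from where they touch
- lock_pin (a point): the upright round black pin at the end of the lock lever, 16 mm across and 30 mm high; this point is on its axis, 20 mm above its foot and 10 mm below its top; 45 mm from the lever's pivot. The lever takes about 1.5 N at the pin and stays where it is left
- lock_pivot (a point): point on the vertical pivot axis of the lock lever at the height of lock_pin; fixed to the mill, axes as the mill's. Unlocked, the pin lies towards the mill's +y from here (green dot); locked, it lies towards the mill's -x (red dot), against a stop
- lock (a joint): angle of the lock lever: 0 = pin towards the mill's +y, 1.57 rad = at its locking stop, pin towards the mill's -x; grows counter-clockwise seen from above
- pot: small open steel pot, 68 mm across, 55 mm high, standing below the mill's outlet, on the robot's side of the mill; origin at the centre of its underside
- soy: dark soy bottle with red cap, 60 mm across, 210 mm high; origin at the centre of its underside
- vinegar: green glass bottle with yellow cap, 56 mm across, 200 mm high; origin at the centre of its underside
- tin: red tin, 90 mm across, 100 mm high; origin at the centre of its underside
- bowl: open steel bowl, 120 mm across, 55 mm high; origin at the centre of its underside
- spoon: steel spoon, 190 mm long, lying flat; origin under its middle
- jar: amber jar with steel lid, 66 mm across, 85 mm high; origin at the centre of its underside
Mind the look-alikes: they are no part of the job. What is shaped like the pot but yellow is not meant.

How it is judged (in metres and radians):
On the way, in this order (a step that is already met when the one before it is completed fails the run):
1. the adjuster is turned in until the burrs touch and it is firmly home (at least 0.3 N m against the stop) (value of joint burr above 0.06 rad and value of joint adjuster below 0.05 rad), for 0.1 s.
2. the adjuster is backed off a quarter turn from where the burrs touch, within 17 degrees (value of joint adjuster between 1.27 and 1.87 rad), for 0.2 s.
3. the lock lever is swung to its stop (within 10 degrees) (value of joint lock above 1.39 rad), for 0.2 s.
At the end, for the whole second after the job is handed in: The adjuster stands a quarter turn (90 degrees, within 17) counter-clockwise of the angle at which the burrs touch, after having been firmly home there; the lock lever is within 10 degrees of its locking stop; the bystanders are upright and at rest within 30 mm of where they were (all of step 2 and value of joint lock above 1.39 rad and linear speed of each of pot, soy, vinegar, tin, bowl, spoon, jar below 0.02 m/s and distance of each of pot, soy, vinegar, tin, bowl, spoon, jar from where it was at the start of the episode below 0.03 m and angle between each of pot, soy, vinegar, tin, bowl, jar's own z axis and vertical below 0.44 rad).
It fails at once if the adjuster is forced: more than 1.1 N m against the touching burrs (value of joint burr above 0.22 rad).
It fails at once if a bystander is moved by more than 30 mm (distance of any of pot, soy, vinegar, tin, bowl, spoon, jar from where it was at the start of the episode above 0.03 m).
It fails at once if a bottle, tin, jar, pot or bowl is tipped by more than 25 degrees (angle between any of pot, soy, vinegar, tin, bowl, jar's own z axis and vertical above 0.44 rad).
It also fails if it takes over 72 s, if anything falls off the work surface, if the arm or the gripper's body presses on something with over 40 N, if the wrist force passes 120 N, or if a joint passes its speed limit or range.

ROBOT

A 6-joint arm with a two-finger parallel gripper is mounted at the origin on the work surface. World frame = base frame: x ahead of the robot, y to its left, z up, the work surface at z = 0. Lengths are in mm, angles in rad, forces in N, time in s.
With the tool pointing down it reaches from about 275 to 750 mm from the base axis. Payload 10.2 kg.
Tool frame: the origin (TCP) lies midway between the tips of the shut fingers; the grasp point (between the pads) lies 19 mm behind it; z points along the fingers, y is the direction in which the jaws open and shut (so a half turn about z gives the same grasp; the last joint's range is limited). The gripper opens to 85 mm and grips with 20 to 120 N. Pads are 22 mm wide; open, the fingers measure 114 mm over their backs; the gripper's body (76 mm by 85 mm) begins 54 mm behind the grasp point. The pads swing forward as they close: fully open they stand 13 mm farther back than shut.
Start: joints at [-1.448, 0.313, 1.498, -0, 1.331, -0.223], TCP at [177.936, -493.933, 231.294] pointing down, gripper open.
Joint ranges: [-2.94, 2.94], [-0.97, 2.17], [0.19, 2.56], [-1.23, 4.37], [0.02, 3.11], [-2.88, 2.88]. Speed limits (rad/s): [2.39, 2.39, 3.01, 3.14, 3.14, 3.14].

INTERFACE

Orientations are given as a unit quaternion [w, x, y, z].
In Python, from rig import sense, optics, ctrl gives the robot as it stands.
- The arm moves only by the tool play_rows, never from a script. Its argument "plan" is a list of rows, each a list of 7 numbers: the shift along the world's x, y, z in mm, then the turn, a rotation vector about the world's x, y, z in rad, then the opening, from -1 (shut) to 1 (fully open), so that 0 is half open. A call has 1 to 5 rows; each row shifts and turns the pose as measured when the row begins; what a row does not reach is not made up. A row lasts 1/12 s, in which the tool goes at most 41.7 mm and 7.16 degrees, less where a joint would pass 70% of its speed; a pose out of reach is approached as far as the arm can. A call is refused whole if a number of a shift passes 41.7 or a number of a turn 0.125, either way. A call with a gripper value outside its range is refused whole. The fingers move at their own pace and stop on an object; "grip_force" is the grip in N (left out, the last holds). Time passes only in rows, so rows that do not move let the fingers close. It gives the time, the measured TCP pose, the force and the opening at its end, in the units of the state.
- sense(): the state, without advancing time (a new reading comes with each control period).
- optics.capture(name): name is "scene" or "top" or "wrist"; returns a dict with "img" (480x640x3 uint8, blue, green, red), "fx", "fy", "cx", "cy" (pixels), "dist" ([k1, k2, p1, p2, k3] as OpenCV has them; the pictures are not rectified), "world_to_cam" (4x4, takes a point from world to camera coordinates). Camera axes: x right, y up, looking along -z (the intrinsics and any distortion apply to the point x, -y, -z); pixel columns grow to the right and rows downward; lengths in mm; the calibration is good to about 2 mm. A picture is of the moment at which its call begins. There is no depth.
- ctrl.finish_job(): hands the job in, once; it reports no verdict.
The state is a dict: "time_s": time; "joints": joint angles; "dq": joint speeds; "tau": joint torques, N m; "eef_pos": TCP position; "ee_rot": TCP orientation; "force": force on the tool from outside, world axes, zero at the start; "wrist_torque": the same for the moment, N m; "grip_width": opening from 0.0 (shut) to 1.0 (fully open).
Only numpy, scipy, OpenCV 4.12 (cv2) and the standard library are available. Lean on these libraries where they do the work, as an engineer would, in place of code of your own. Each camera call takes 0.05 s, during which the arm holds its last target. There are 200 camera calls.

## Working session

There is one attempt and no reset: what is moved stays moved. The work goes in short steps, Python scripts to look and compute and a tool call to move; the robot and the scene stay as the last step left them, time stands still between calls to the robot, and variables do not carry over. Pictures are saved under pics/ and viewed, about 8 in all and at most 12, crops included, and the job is handed in when it is done.

Besides the shell and the picture viewer there is one more tool, called after ">>>" by a JSON object that holds its "fn" and its "kwargs". play_rows: Moves the arm, as the interface text tells. Its arguments: {"type":"object","properties":{"plan":{"type":"array"},"grip_force":{"type":"number"}},"required":["plan"]}

```bash
mkdir -p pics; cat > h.py <<'E'
import numpy as np,cv2
from rig import sense,optics,ctrl
def ray(c,u,v):
    K=np.array([[c['fx'],0,c['cx']],[0,c['fy'],c['cy']],[0,0,1.]])
    p=cv2.undistortPoints(np.array([[[u,v]]],float),K,np.array(c['dist'],float))[0,0]
    T=np.array(c['world_to_cam']);R=T[:3,:3];d=R.T@np.array([p[0],-p[1],-1]);o=-R.T@T[:3,3];return o,d
def onz(c,u,v,z):
    o,d=ray(c,u,v);return o+d*(z-o[2])/d[2]
def proj(c,P):
    T=np.array(c['world_to_cam']);q=T[:3,:3]@np.array(P,float)+T[:3,3]
    K=np.array([[c['fx'],0,c['cx']],[0,c['fy'],c['cy']],[0,0,1.]])
    return cv2.projectPoints(np.array([[q[0],-q[1],-q[2]]]),np.zeros(3),np.zeros(3),K,np.array(c['dist'],float))[0].ravel()
E
python3 - <<'E'
from h import *
print(sense())
for n in ("scene","top"):
    c=optics.capture(n);cv2.imwrite(f"pics/{n}0.png",c['img']);print(n,ray(c,320,240))
E
```

```text
{'time_s': 0.0, 'joints': array([-1.44838867e+00,  3.13433832e-01,  1.49846511e+00,  1.88253117e-05,
        1.33101080e+00, -2.23421678e-01]), 'dq': array([0.00031731, 0.00031869, 0.00011183, 0.00057646, 0.0001667 ,
       0.00028284]), 'tau': array([ 1.30491761e-03, -4.12268543e+01, -2.59734017e+01,  5.92960689e-06,
        4.27687308e-03,  3.31429817e-05]), 'eef_pos': array([ 177.91152081, -493.64904838,  230.73280556]), 'ee_rot': array([-6.57240589e-04,  9.85087643e-01,  1.72052033e-01,  4.23770611e-05]), 'force': array([ 0.32386268, -0.46294296,  0.10973501]), 'wrist_torque': array([ 0.02988737,  0.01991199, -0.00840152]), 'grip_width': 0.9982666052549715}
scene (array([1064.86608696, -935.84203908,  862.89220497]), array([-0.43777099,  0.70658189, -0.55599084]))
top (array([ 188.28409312,  -22.6710301 , 1553.76617387]), array([ 0.20881802,  0.00677357, -0.97793518]))
```

View pics/scene0.png

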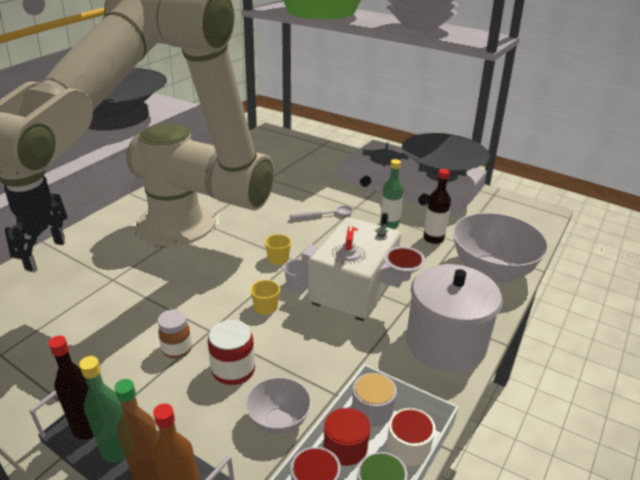

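View pics/top0.png

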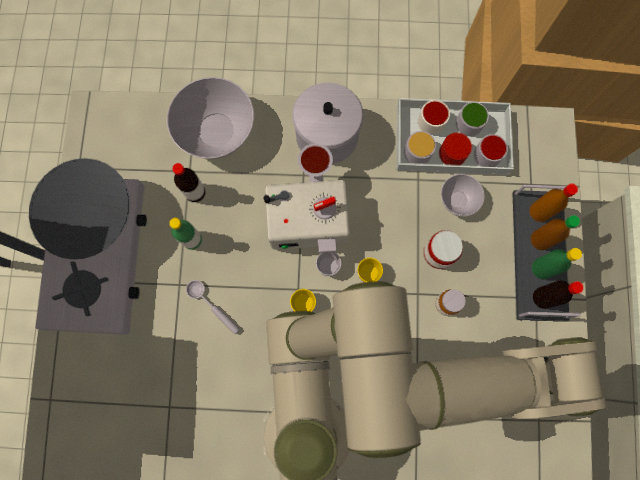

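The top view looks along -z with +x up and +y left. The mill's deck is around (307,212), with the red bar at (325,204) and the lever pin at (268,199). I'll measure these next.

```bash
python3 - <<'E'
from h import *
c=optics.capture("top");im=c['img']
hs=cv2.cvtColor(im,cv2.COLOR_BGR2HSV)
x0,y0,x1,y1=255,165,365,280
crop=cv2.resize(im[y0:y1,x0:x1],None,fx=6,fy=5.2,interpolation=cv2.INTER_CUBIC)
cv2.imwrite("pics/crop.png",cv2.resize(im[y0:y1,x0:x1],None,fx=5,fy=5,interpolation=cv2.INTER_CUBIC))
red=((hs[...,0]<8)|(hs[...,0]>172))&(hs[...,1]>150)&(hs[...,2]>120)
n,l,s,ce=cv2.connectedComponentsWithStats(red.astype(np.uint8))
for i in range(1,n):
    if s[i,4]>3 and x0<ce[i][0]<x1 and y0<ce[i][1]<y1:
        p=np.argwhere(l==i)[:,::-1].astype(np.float32)
        print(s[i],ce[i],cv2.minAreaRect(p),onz(c,*ce[i],192).round(1),onz(c,*ce[i],135).round(1))
# bright deck
w=((hs[...,1]<40)&(hs[...,2]>200)).astype(np.uint8);
m=np.zeros_like(w);m[175:250,260:355]=w[175:250,260:355]
n,l,s,ce=cv2.connectedComponentsWithStats(m);i=1+s[1:,4].argmax()
r=cv2.minAreaRect(np.argwhere(l==i)[:,::-1].astype(np.float32));print(s[i],r)
for q in cv2.boxPoints(r):print(q,onz(c,*q,135).round(1))
print(onz(c,268,199,175),onz(c,305,450,0))
E
```

```text
[314 197  22  14  99] [325.02020202 202.05050505] ((323.9000244140625, 202.29998779296875), (5.81377649307251, 22.807889938354492), 63.43495178222656) [574.4 -21.9 192. ] [590.6 -21.8 135. ]
[284 219   4   4  14] [285.5 220.5] ((285.5, 220.5), (3.0, 3.0), 90.0) [524.2  72.4 192. ] [538.3  76.4 135. ]
[269 217   1   1   1] ((269.0, 217.0), (0.0, 0.0), 0.0)
[269. 217.] [545.8 118.7 135. ]
[269. 217.] [545.8 118.7 135. ]
[269. 217.] [545.8 118.7 135. ]
[269. 217.] [545.8 118.7 135. ]
[581.70872277 119.88633967 175.        ] [-35.49196226   5.42696448   0.        ]
```

View pics/crop.png

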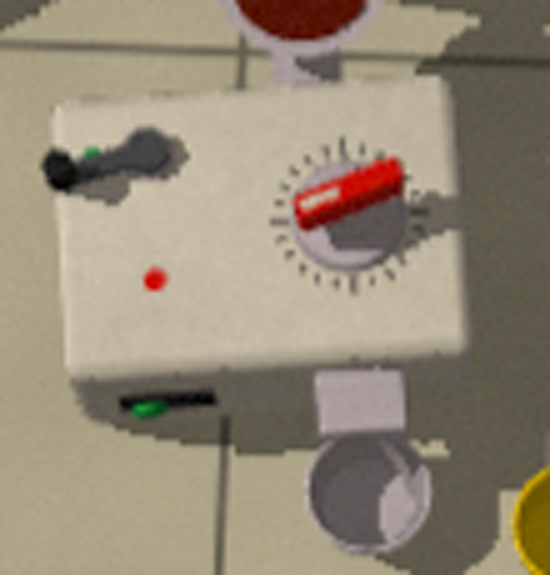

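The crop shows the deck corners clearly. The bar's white half points left (+y), and the lever is unlocked. I'll work out the poses from these.

```bash
cat >> h.py <<'E'
def redbar(c,box):
    x0,y0,x1,y1=box;hs=cv2.cvtColor(c['img'],cv2.COLOR_BGR2HSV)[y0:y1,x0:x1].astype(int)
    m=(((hs[...,0]<8)|(hs[...,0]>172))&(hs[...,1]>130)&(hs[...,2]>80)).astype(np.uint8)
    n,l,s,ce=cv2.connectedComponentsWithStats(m);i=1+s[1:,4].argmax()
    return s[i]+[x0,y0,0,0,0],ce[i]+[x0,y0],np.argwhere(l==i)[:,::-1]+[x0,y0]
def yaw(st):
    from scipy.spatial.transform import Rotation as R
    w,x,y,z=st['ee_rot'];M=R.from_quat([x,y,z,w]).as_matrix();return np.degrees(np.arctan2(M[1,1],M[0,1])),M
E
python3 - <<'E'
from h import *
c=optics.capture("top");f=lambda x,y,z:onz(c,255+x/5-.4,165+y/5-.4,z)
C=np.array([f(*q,135) for q in((52,105),(445,82),(467,352),(70,378))]);print(C.round(1))
o=C.mean(0);ey=(C[0]-C[1]+C[3]-C[2]);th=np.arctan2(-ey[0],ey[1]);print("mill",o,np.degrees(th),np.linalg.norm(C[0]-C[1]),np.linalg.norm(C[1]-C[2]))
R=np.array([[np.cos(th),-np.sin(th)],[np.sin(th),np.cos(th)]])
print("adj",o[:2]+R@[0,-45],"piv",o[:2]+R@[40,55],"pin",o[:2]+R@[40,100],"red dot",o[:2]+R@[-5,55],f(155,279,135))
a,b=f(297,207,192),f(402,168,192);print("bar",a,b,np.degrees(np.arctan2(*(a-b)[[1,0]])))
s=optics.capture("scene");st,ce,p=redbar(s,(335,215,370,255));print(st,ce)
st2,ce2,p2=redbar(c,(305,190,345,220));print(st2,ce2)
(o1,d1),(o2,d2)=ray(s,*ce),ray(c,*ce2)
t=np.linalg.lstsq(np.c_[d1,-d2],o2-o1,rcond=None)[0];print("tri",o1+d1*t[0],o2+d2*t[1])
# pin top both views guess
print(yaw(sense())[0], "camera wrist:",ray(optics.capture("wrist"),320,240), sense()['eef_pos'])
E
```

```text
[[628.6 133.8 135. ]
 [648.6 -67.5 135. ]
 [506.8 -82.8 135. ]
 [485.7 116.3 135. ]]
mill [567.43110331  24.94703392 135.        ] 5.870615257202589 202.35771921493978 142.61645247470793
adj [572.03381038 -19.81695928] piv [601.59578862  83.74987635] pin [596.99308154 128.51386955] red dot [556.83179541  79.14716927] [538.5780753   76.15630314 135.        ]
bar [563.38405467   4.67553721 192.        ] [585.17454327 -45.95213266 192.        ] 113.28736813599699
[346 227  11  23 116] [349.37068966 238.40517241]
[314 197  22  14 158] [324.94936709 203.32278481]
tri [574.39389996 -22.5149234  176.98225387] [575.3469052  -21.80155476 177.2506803 ]
-70.18732515661522 camera wrist: (array([ 245.76594051, -468.90110635,  374.48296699]), array([-0.27289929, -0.09233839, -0.95762167])) [ 177.92859816 -493.84625556  231.12289943]
```

>>> {"fn": "play_rows", "kwargs": {"plan": [[20,24,10,0,0,0.08,1],[20,24,10,0,0,0.08,1],[20,24,10,0,0,0.08,1],[20,24,0,0,0,0.08,1],[20,24,0,0,0,0.08,1]], "grip_force": 80}}

```text
time_s: 0.72
eef_pos: [277.4, -372.3, 260.6]
ee_rot: [-0.001, 0.93, 0.368, -0.001]
force: [-0.1, -0.0, -0.2]
grip_width: 1.0
```

>>> {"fn": "play_rows", "kwargs": {"plan": [[20,24,0,0,0,0.08,1],[20,24,0,0,0,0.08,1],[20,24,0,0,0,0.08,1],[20,24,0,0,0,0.08,1],[20,24,0,0,0,0.08,1]]}}

```text
time_s: 1.13
eef_pos: [381.0, -245.5, 261.5]
ee_rot: [0.0, 0.833, 0.553, -0.001]
force: [1.0, -0.7, 0.3]
grip_width: 0.999
```

>>> {"fn": "play_rows", "kwargs": {"plan": [[20,24,0,0,0,0.08,1],[20,24,0,0,0,0.08,1],[20,24,0,0,0,0.08,1],[20,24,0,0,0,0.08,1],[20,24,0,0,0,0.08,1]]}}

```text
time_s: 1.55
eef_pos: [484.9, -118.0, 262.0]
ee_rot: [0.001, 0.699, 0.715, -0.0]
force: [0.7, -0.3, 0.7]
grip_width: 1.0
```

>>> {"fn": "play_rows", "kwargs": {"plan": [[20,22,0,0,0,0.08,1],[20,22,0,0,0,0.08,1],[20,22,0,0,0,0.08,1],[17,19,0,0,0,0.07,1],[10,10,0,0,0,0.05,1]]}}

```text
time_s: 1.97
eef_pos: [576.5, -14.1, 261.5]
ee_rot: [0.001, 0.55, 0.835, -0.0]
force: [-0.7, -0.2, 0.8]
grip_width: 1.004
```

```bash
python3 - <<'E'
from h import *
s=sense();print(s['eef_pos'],yaw(s)[0],s['joints'])
c=optics.capture("wrist");cv2.imwrite("pics/w1.png",c['img'])
print(proj(c,[574,-21,192]),proj(c,[574,-21,135]))
try:
    st,ce,p=redbar(c,(0,0,640,480));r=cv2.minAreaRect(p.astype(np.float32));print(st,r)
    b=cv2.boxPoints(r);
    for q in b:print(onz(c,*q,192).round(1))
    print(onz(c,*ce,192))
except Exception as e:print(e)
E
```

```text
[576.45201015 -14.12340623 261.50672586] 23.274549632791434 [-2.27314063e-01  4.09372215e-01  1.28353362e+00 -5.92028922e-04
  1.44743674e+00 -6.33458705e-01]
[313.91248896 264.19370773] [315.60052829 235.90522415]
[ 300  206   27  102 2151] ((313.076904296875, 256.3846130371094), (101.23765563964844, 24.76131248474121), 88.15238952636719)
[553.7   6.4 192. ]
[565.8  12.1 192. ]
[591.2 -42.1 192. ]
[578.2 -48.3 192. ]
[572.43816558 -17.94071891 192.        ]
```

View pics/w1.png

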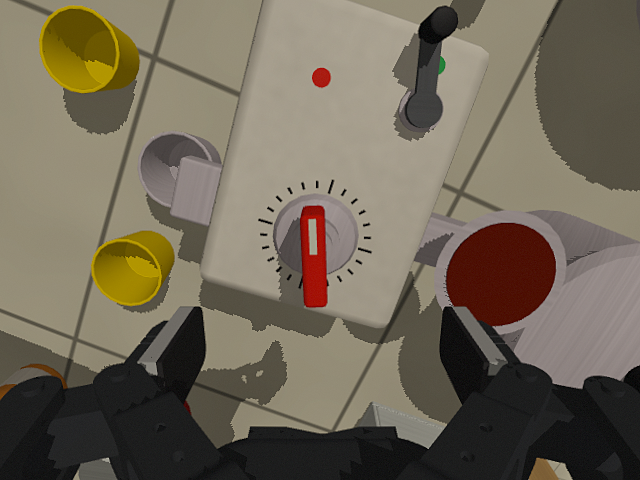

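The wrist view shows the bar vertical at (313,256) between the fingers. The dial centre is at (315,236), which matches the axis at (574,-21). I'll descend now.

>>> {"fn": "play_rows", "kwargs": {"plan": [[-2,-5,-20,0,0,0.01,1],[-0.5,-1.5,-22,0,0,0,1],[0,0,-22,0,0,0,1],[0,0,-20,0,0,0,1],[0,0,-14,0,0,0,1]]}}

```text
time_s: 2.43
eef_pos: [575.9, -18.9, 162.2]
ee_rot: [0.004, 0.543, 0.839, 0.001]
force: [-0.5, -0.6, 0.3]
grip_width: 0.999
```

```bash
python3 - <<'E'
from h import *
s=sense();print(s['eef_pos'],yaw(s)[0],s['force'],s['wrist_torque'])
E
```

```text
[575.9064202  -18.92687504 162.16698145] 24.169619625321307 [-0.50071132 -0.64856883  0.34819066] [0.04314536 0.04198081 0.05055694]
```

>>> {"fn": "play_rows", "kwargs": {"plan": [[-2,-2,-2,0,0,0,1],[0,0,0,0,0,0,0.2],[0,0,0,0,0,0,-0.4],[0,0,0,0,0,0,-0.7],[0,0,0,0,0,0,-1]], "grip_force": 80}}

```text
time_s: 2.85
eef_pos: [572.6, -22.0, 159.5]
ee_rot: [0.003, 0.544, 0.839, 0.001]
force: [-0.1, 0.1, -0.2]
grip_width: 0.456
```

>>> {"fn": "play_rows", "kwargs": {"plan": [[0,0,0,0,0,0,-1],[0,0,0,0,0,0,-1],[0,0,0,0,0,0,-1],[0,0,0,0,0,0,-1],[0,0,0,0,0,0,-1]]}}

```text
time_s: 3.27
eef_pos: [573.5, -21.9, 161.2]
ee_rot: [0.004, 0.544, 0.839, 0.001]
force: [0.5, 0.1, -1.7]
grip_width: 0.15
```

```bash
python3 - <<'E'
from h import *
s=sense();print(s['eef_pos'],yaw(s),s['force'],s['wrist_torque'],s['grip_width'],s['joints'])
c=optics.capture("wrist");cv2.imwrite("pics/w2.png",c['img'])
E
```

```text
[573.48433771 -21.91778176 161.20580059] (np.float64(24.047353011683093), array([[-0.40745214,  0.91318717,  0.00848239],
       [ 0.91321105,  0.40748178, -0.00204341],
       [-0.00532243,  0.00691362, -0.99996194]])) [ 0.52520308  0.14609094 -1.65304206] [-0.02915151 -0.07738738  0.01149187] 0.14991615039958334 [-2.42284112e-01  4.75134668e-01  1.45164217e+00  5.49942022e-05
  1.20609081e+00 -6.61990590e-01]
```

View pics/w2.png

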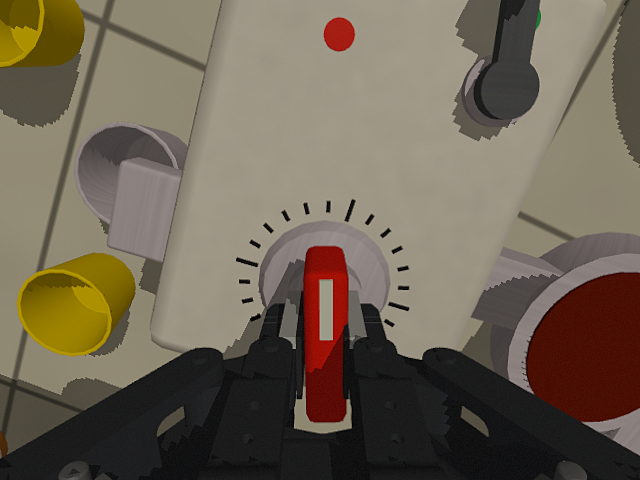

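The bar is gripped, centred at (326,330) between the pads. I'll start turning clockwise; the first 54° are safe.

>>> {"fn": "play_rows", "kwargs": {"plan": [[0,0,0,0,0,-0.1,-1],[0,0,0,0,0,-0.1,-1],[0,0,0,0,0,-0.1,-1],[0,0,0,0,0,-0.1,-1],[0,0,0,0,0,-0.1,-1]]}}

```text
time_s: 3.73
eef_pos: [573.3, -21.7, 161.3]
ee_rot: [0.004, 0.741, 0.671, 0.0]
force: [1.3, -0.4, -1.2]
grip_width: 0.151
```

```bash
cat > s.py <<'E'
from h import *
s=sense();print(s['time_s'],s['eef_pos'].round(1),'yaw',yaw(s)[0].round(2),s['force'].round(2),s['wrist_torque'].round(3),s['grip_width'].round(3),'j6',s['joints'][5].round(3),'tau6',s['tau'][5].round(3))
E
python3 s.py
```

```text
Traceback (most recent call last):
  File "s.py", line 2, in <module>
    s=sense();print(s['time_s'],s['eef_pos'].round(1),'yaw',yaw(s)[0].round(2),s['force'].round(2),s['wrist_torque'].round(3),s['grip_width'].round(3),'j6',s['joints'][5].round(3),'tau6',s['tau'][5].round(3))
                                                                                                                              ^^^^^^^^^^^^^^^^^^^^^
AttributeError: 'float' object has no attribute 'round'
```

```bash
sed -i "s/s\['grip_width'\].round(3)/round(s['grip_width'],3)/" s.py; python3 s.py
```

```text
3.7333 [573.3 -21.7 161.3] yaw -5.65 [ 1.29 -0.43 -1.15] [0.066 0.009 0.073] 0.151 j6 -0.14 tau6 -1.56
```

>>> {"fn": "play_rows", "kwargs": {"plan": [[0,0,0,0,0,-0.1,-1],[0,0,0,0,0,-0.1,-1],[0,0,0,0,0,-0.07,-1]]}}

```text
time_s: 3.98
eef_pos: [573.1, -21.5, 161.2]
ee_rot: [0.004, 0.829, 0.559, -0.001]
force: [1.4, 1.2, -1.1]
grip_width: 0.149
```

```bash
python3 s.py
```

```text
3.9833 [573.1 -21.5 161.2] yaw -21.98 [ 1.39  1.24 -1.07] [0.074 0.039 0.122] 0.149 j6 0.147 tau6 -0.686
```

>>> {"fn": "play_rows", "kwargs": {"plan": [[0,0,0,0,0,-0.05,-1],[0,0,0,0,0,-0.05,-1],[0,0,0,0,0,-0.02,-1]]}}

```text
time_s: 4.23
eef_pos: [573.0, -21.4, 161.2]
ee_rot: [0.003, 0.863, 0.505, -0.001]
force: [1.1, 0.3, -0.4]
grip_width: 0.151
```

```bash
python3 s.py
```

```text
4.2333 [573.  -21.4 161.2] yaw -29.35 [ 1.13  0.32 -0.42] [ 0.125 -0.06   0.102] 0.151 j6 0.276 tau6 0.189
```

>>> {"fn": "play_rows", "kwargs": {"plan": [[0,0,0,0,0,-0.05,-1],[0,0,0,0,0,-0.04,-1],[0,0,0,0,0,-0.02,-1]]}}

```text
time_s: 4.48
eef_pos: [573.0, -21.3, 161.2]
ee_rot: [0.003, 0.89, 0.455, -0.001]
force: [0.8, 0.9, -1.6]
grip_width: 0.149
```

```bash
python3 s.py
```

```text
4.4833 [573.  -21.3 161.2] yaw -35.84 [ 0.82  0.86 -1.65] [ 0.099 -0.098  0.092] 0.149 j6 0.389 tau6 0.05
```

>>> {"fn": "play_rows", "kwargs": {"plan": [[0,0,0,0,0,-0.05,-1],[0,0,0,0,0,-0.04,-1],[0,0,0,0,0,-0.02,-1]]}}

```text
time_s: 4.73
eef_pos: [572.9, -21.2, 161.2]
ee_rot: [0.003, 0.915, 0.404, -0.001]
force: [0.6, 0.9, -1.4]
grip_width: 0.152
```

```bash
python3 s.py
```

```text
4.7333 [572.9 -21.2 161.2] yaw -42.29 [ 0.55  0.93 -1.37] [ 0.128 -0.102  0.085] 0.152 j6 0.502 tau6 0.049
```

>>> {"fn": "play_rows", "kwargs": {"plan": [[0,0,0,0,0,-0.05,-1],[0,0,0,0,0,-0.04,-1],[0,0,0,0,0,-0.02,-1]]}}

```text
time_s: 4.98
eef_pos: [572.9, -21.1, 161.2]
ee_rot: [0.003, 0.936, 0.352, -0.002]
force: [1.1, 0.4, -1.3]
grip_width: 0.15
```

```bash
python3 s.py
```

```text
4.9833 [572.9 -21.1 161.2] yaw -48.74 [ 1.06  0.43 -1.25] [ 0.123 -0.051  0.137] 0.15 j6 0.615 tau6 0.051
```

>>> {"fn": "play_rows", "kwargs": {"plan": [[0,0,0,0,0,-0.05,-1],[0,0,0,0,0,-0.04,-1],[0,0,0,0,0,-0.02,-1]]}}

```text
time_s: 5.23
eef_pos: [572.9, -21.1, 161.2]
ee_rot: [0.003, 0.954, 0.299, -0.002]
force: [0.1, 0.9, -1.5]
grip_width: 0.149
```

```bash
python3 s.py
```

```text
5.2333 [572.9 -21.1 161.2] yaw -55.17 [ 0.12  0.85 -1.53] [ 0.187 -0.094  0.088] 0.149 j6 0.727 tau6 0.052
```

>>> {"fn": "play_rows", "kwargs": {"plan": [[0,0,0,0,0,-0.05,-1],[0,0,0,0,0,-0.04,-1],[0,0,0,0,0,-0.02,-1]]}}

```text
time_s: 5.48
eef_pos: [572.9, -21.0, 161.2]
ee_rot: [0.002, 0.969, 0.245, -0.002]
force: [0.5, -0.7, -1.3]
grip_width: 0.144
```

```bash
python3 s.py
```

```text
5.4833 [572.9 -21.  161.2] yaw -61.6 [ 0.47 -0.74 -1.31] [ 0.158 -0.054  0.123] 0.144 j6 0.839 tau6 0.053
```

>>> {"fn": "play_rows", "kwargs": {"plan": [[0,0,0,0,0,-0.05,-1],[0,0,0,0,0,-0.04,-1],[0,0,0,0,0,-0.02,-1]]}}

```text
time_s: 5.73
eef_pos: [572.9, -20.9, 161.2]
ee_rot: [0.002, 0.982, 0.191, -0.002]
force: [0.5, -0.4, -0.9]
grip_width: 0.151
```

```bash
python3 s.py
```

```text
5.7333 [572.9 -20.9 161.2] yaw -68.03 [ 0.49 -0.38 -0.9 ] [ 0.183 -0.1    0.092] 0.151 j6 0.951 tau6 0.053
```

>>> {"fn": "play_rows", "kwargs": {"plan": [[0,0,0,0,0,-0.05,-1],[0,0,0,0,0,-0.04,-1],[0,0,0,0,0,-0.02,-1]]}}

```text
time_s: 5.98
eef_pos: [572.9, -20.8, 161.2]
ee_rot: [0.002, 0.991, 0.135, -0.002]
force: [1.3, -0.3, -1.7]
grip_width: 0.151
```

```bash
python3 s.py
```

```text
5.9833 [572.9 -20.8 161.2] yaw -74.44 [ 1.26 -0.33 -1.72] [ 0.134 -0.14   0.12 ] 0.151 j6 1.063 tau6 0.053
```

>>> {"fn": "play_rows", "kwargs": {"plan": [[0,0,0,0,0,-0.05,-1],[0,0,0,0,0,-0.04,-1],[0,0,0,0,0,-0.02,-1]]}}

```text
time_s: 6.23
eef_pos: [573.0, -20.7, 161.2]
ee_rot: [0.002, 0.997, 0.08, -0.002]
force: [0.1, 0.9, -1.4]
grip_width: 0.153
```

```bash
python3 s.py
```

```text
6.2333 [573.  -20.7 161.2] yaw -80.87 [ 0.12  0.85 -1.37] [ 0.209 -0.09   0.104] 0.153 j6 1.175 tau6 0.054
```

>>> {"fn": "play_rows", "kwargs": {"plan": [[0,0,0,0,0,-0.05,-1],[0,0,0,0,0,-0.04,-1],[0,0,0,0,0,-0.02,-1]]}}

```text
time_s: 6.48
eef_pos: [573.0, -20.6, 161.2]
ee_rot: [0.002, 1.0, 0.024, -0.002]
force: [0.6, 1.0, -1.3]
grip_width: 0.148
```

```bash
python3 s.py
```

```text
6.4833 [573.  -20.6 161.2] yaw -87.28 [ 0.57  1.05 -1.29] [ 0.132 -0.156  0.094] 0.148 j6 1.287 tau6 0.054
```

>>> {"fn": "play_rows", "kwargs": {"plan": [[0,0,0,0,0,-0.05,-1],[0,0,0,0,0,-0.04,-1],[0,0,0,0,0,-0.02,-1]]}}

```text
time_s: 6.73
eef_pos: [573.0, -20.6, 161.2]
ee_rot: [0.001, 0.999, -0.032, -0.002]
force: [0.3, 0.6, -2.1]
grip_width: 0.149
```

```bash
python3 s.py
```

```text
6.7333 [573.  -20.6 161.2] yaw -93.7 [ 0.34  0.56 -2.07] [ 0.175 -0.178  0.089] 0.149 j6 1.398 tau6 0.054
```

>>> {"fn": "play_rows", "kwargs": {"plan": [[0,0,0,0,0,-0.05,-1],[0,0,0,0,0,-0.04,-1],[0,0,0,0,0,-0.02,-1]]}}

```text
time_s: 6.98
eef_pos: [573.1, -20.5, 161.2]
ee_rot: [0.001, 0.996, -0.088, -0.002]
force: [0.6, 0.4, -1.1]
grip_width: 0.146
```

```bash
python3 s.py
```

```text
6.9833 [573.1 -20.5 161.2] yaw -100.12 [ 0.58  0.38 -1.09] [ 0.215 -0.112  0.094] 0.146 j6 1.51 tau6 0.054
```

```bash
python3 - <<'E'
from h import *
for n in (0,1):
    im=cv2.imread("pics/w2.png") if n==0 else optics.capture("wrist")['img']
    st,ce,p=redbar({'img':im},(250,200,420,450));print(st,ce,cv2.minAreaRect(p.astype(np.float32)))
E
```

```text
[ 303  246   46  176 6132] [324.4853229  334.45727332] ((325.5, 333.5), (45.0, 175.0), 0.0)
[ 300  246   46  176 6369] [322.74642801 334.83670906] ((322.5, 333.5), (175.0, 45.0), 90.0)
```

>>> {"fn": "play_rows", "kwargs": {"plan": [[0,0,0,0,0,-0.05,-1],[0,0,0,0,0,-0.03,-1],[0,0,0,0,0,-0.01,-1]]}}

```text
time_s: 7.28
eef_pos: [573.1, -20.4, 161.2]
ee_rot: [0.001, 0.991, -0.133, -0.002]
force: [0.4, 0.4, -1.8]
grip_width: 0.148
```

```bash
python3 s.py
```

```text
7.2833 [573.1 -20.4 161.2] yaw -105.26 [ 0.43  0.36 -1.81] [ 0.213 -0.145  0.112] 0.148 j6 1.599 tau6 0.231
```

>>> {"fn": "play_rows", "kwargs": {"plan": [[0,0,0,0,0,-0.04,-1],[0,0,0,0,0,-0.02,-1],[0,0,0,0,0,0,-1]]}}

```text
time_s: 7.53
eef_pos: [573.2, -20.4, 161.3]
ee_rot: [0.001, 0.987, -0.162, -0.002]
force: [1.1, 0.6, -0.8]
grip_width: 0.152
```

```bash
python3 s.py
```

```text
7.5333 [573.2 -20.4 161.3] yaw -108.62 [ 1.15  0.61 -0.82] [ 0.253 -0.183  0.116] 0.152 j6 1.658 tau6 0.468
```

>>> {"fn": "play_rows", "kwargs": {"plan": [[0,0,0,0,0,-0.04,-1],[0,0,0,0,0,-0.01,-1],[0,0,0,0,0,0,-1]]}}

```text
time_s: 7.78
eef_pos: [573.2, -20.4, 161.2]
ee_rot: [0.001, 0.983, -0.184, -0.002]
force: [0.9, 0.6, -1.0]
grip_width: 0.151
```

```bash
python3 s.py
```

```text
7.7833 [573.2 -20.4 161.2] yaw -111.26 [ 0.94  0.57 -1.  ] [ 0.227 -0.169  0.344] 0.151 j6 1.704 tau6 0.568
```

>>> {"fn": "play_rows", "kwargs": {"plan": [[0,0,0,0,0,-0.05,-1],[0,0,0,0,0,-0.01,-1],[0,0,0,0,0,0,-1]]}}

```text
time_s: 8.03
eef_pos: [573.2, -20.3, 161.2]
ee_rot: [0.001, 0.977, -0.211, -0.002]
force: [1.4, 0.4, -1.1]
grip_width: 0.152
```

```bash
python3 s.py
```

```text
8.0333 [573.2 -20.3 161.2] yaw -114.42 [ 1.44  0.38 -1.1 ] [ 0.207 -0.155  0.6  ] 0.152 j6 1.759 tau6 0.826
```

>>> {"fn": "play_rows", "kwargs": {"plan": [[0,0,0,0,0,-0.02,-1],[0,0,0,0,0,0,-1],[0,0,0,0,0,0,-1],[0,0,0,0,0,0,-1]]}}

```text
time_s: 8.37
eef_pos: [573.2, -20.3, 161.3]
ee_rot: [0.001, 0.976, -0.219, -0.002]
force: [0.4, 1.1, -2.2]
grip_width: 0.153
```

```bash
python3 s.py
```

```text
8.3667 [573.2 -20.3 161.3] yaw -115.35 [ 0.37  1.13 -2.17] [ 0.184 -0.175  0.632] 0.153 j6 1.776 tau6 0.695
```

Firmly home at about 0.53–0.63 N m. Extrapolating, the burrs touch at yaw ≈ -108.7°, so I'll back off to yaw ≈ -18.7°.

>>> {"fn": "play_rows", "kwargs": {"plan": [[0,0,0,0,0,0.1,-1],[0,0,0,0,0,0.1,-1],[0,0,0,0,0,0.1,-1],[0,0,0,0,0,0.1,-1],[0,0,0,0,0,0.1,-1]]}}

```text
time_s: 8.78
eef_pos: [573.0, -20.6, 161.2]
ee_rot: [0.001, 0.999, 0.036, -0.002]
force: [0.9, 0.8, -1.0]
grip_width: 0.151
```

>>> {"fn": "play_rows", "kwargs": {"plan": [[0,0,0,0,0,0.1,-1],[0,0,0,0,0,0.1,-1],[0,0,0,0,0,0.1,-1],[0,0,0,0,0,0.1,-1],[0,0,0,0,0,0.1,-1]]}}

```text
time_s: 9.2
eef_pos: [572.9, -21.2, 161.2]
ee_rot: [0.001, 0.956, 0.292, -0.002]
force: [0.5, -0.3, -1.8]
grip_width: 0.151
```

>>> {"fn": "play_rows", "kwargs": {"plan": [[0,0,0,0,0,0.1,-1],[0,0,0,0,0,0.1,-1],[0,0,0,0,0,0.1,-1],[0,0,0,0,0,0.1,-1],[0,0,0,0,0,0.1,-1]]}}

```text
time_s: 9.62
eef_pos: [573.1, -21.8, 161.2]
ee_rot: [0.001, 0.849, 0.528, -0.001]
force: [1.7, 0.7, -1.9]
grip_width: 0.149
```

```bash
python3 s.py
```

```text
9.6167 [573.1 -21.8 161.2] yaw -26.23 [ 1.66  0.71 -1.9 ] [ 0.068 -0.193 -0.087] 0.149 j6 0.218 tau6 1.538
```

>>> {"fn": "play_rows", "kwargs": {"plan": [[0,0,0,0,0,0.06,-1],[0,0,0,0,0,0.04,-1],[0,0,0,0,0,0,-1],[0,0,0,0,0,0,-1]]}}

```text
time_s: 9.95
eef_pos: [573.1, -22.1, 161.2]
ee_rot: [0.001, 0.82, 0.572, -0.0]
force: [0.6, 0.5, -2.2]
grip_width: 0.154
```

```bash
python3 s.py; python3 - <<'E'
from h import *
c=optics.capture("wrist");st,ce,p=redbar(c,(250,200,420,450));print(st,cv2.minAreaRect(p.astype(np.float32)))
E
```

```text
9.95 [573.1 -22.1 161.2] yaw -20.19 [ 0.64  0.49 -2.22] [ 0.152 -0.174 -0.076] 0.154 j6 0.111 tau6 -0.229
[ 301  244   46  177 6278] ((323.5, 332.0), (176.0, 45.0), 90.0)
```

>>> {"fn": "play_rows", "kwargs": {"plan": [[0,0,0,0,0,0.02,-1],[0,0,0,0,0,0,-1],[0,0,0,0,0,0,-1],[0,0,0,0,0,0,-0.3],[0,0,0,0,0,0,0]]}}

```text
time_s: 10.42
eef_pos: [573.1, -22.3, 161.4]
ee_rot: [0.001, 0.815, 0.58, -0.0]
force: [0.3, 0.1, 0.9]
grip_width: 0.428
```

>>> {"fn": "play_rows", "kwargs": {"plan": [[0,0,0,0,0,0,0],[0,0,0,0,0,0,0],[0,0,10,0,0,0,0],[0,0,25,0,0,0,0],[0,0,30,0,0,0,0]]}}

```text
time_s: 10.83
eef_pos: [570.5, -22.1, 224.2]
ee_rot: [-0.003, 0.815, 0.58, -0.004]
force: [-0.1, 0.1, 0.5]
grip_width: 0.496
```

>>> {"fn": "play_rows", "kwargs": {"plan": [[0,0,30,0,0,0,0],[0,0,15,0,0,0,0],[0,0,0,0,0,0,0]]}}

```text
time_s: 11.08
eef_pos: [571.4, -22.3, 279.4]
ee_rot: [0.001, 0.815, 0.58, -0.001]
force: [-0.1, 0.1, 0.2]
grip_width: 0.499
```

```bash
python3 s.py; python3 - <<'E'
from h import *
c=optics.capture("wrist");cv2.imwrite("pics/w3.png",c['img'])
st,ce,p=redbar(c,(200,150,440,400));r=cv2.minAreaRect(p.astype(np.float32));b=[onz(c,*q,192) for q in cv2.boxPoints(r)];print(np.round(b,1))
for i in(0,1):
    d=b[i+1]-b[i];print(np.degrees(np.arctan2(d[1],d[0])),np.linalg.norm(d))
E
```

```text
11.0833 [571.4 -22.3 279.4] yaw -19.15 [-0.13  0.07  0.24] [ 0.03  -0.019  0.022] 0.499 j6 0.092 tau6 -0.002
[[557.9 -43.2 192. ]
 [578.4  11.7 192. ]
 [590.8   7.2 192. ]
 [571.2 -48.1 192. ]]
69.56164743304578 58.57498955332279
-20.151728413351915 13.211970871394781
```

View pics/w3.png

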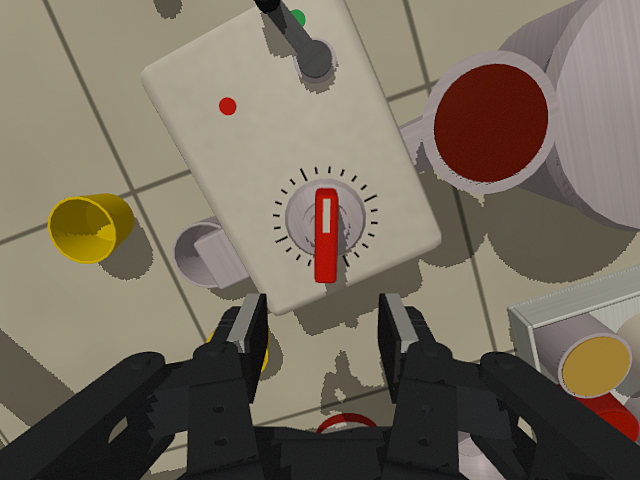

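The white half of the bar is at yaw ≈70°, and the target is ≈71°, so that's good. The lever is still unlocked, hub at (316,57). I'll move over for a clear look at it.

>>> {"fn": "play_rows", "kwargs": {"plan": [[4,18,0,0,0,0.09,0],[4,18,0,0,0,0.09,0],[4,18,0,0,0,0.09,0],[3,15,0,0,0,0.08,0],[3,10,0,0,0,0.05,0]]}}

```text
time_s: 11.55
eef_pos: [587.8, 57.7, 272.8]
ee_rot: [-0.002, 0.679, 0.734, -0.004]
force: [0.3, -0.6, -0.0]
grip_width: 0.501
```

>>> {"fn": "play_rows", "kwargs": {"plan": [[0,0,0,0,0,0,0]]}}

```text
time_s: 11.63
eef_pos: [587.6, 59.3, 271.2]
ee_rot: [-0.003, 0.677, 0.736, -0.005]
force: [-0.4, 0.1, -0.4]
grip_width: 0.502
```

```bash
python3 s.py; python3 - <<'E'
from h import *
import pickle
c=optics.capture("wrist");pickle.dump(c,open("w4.pkl","wb"));cv2.imwrite("pics/w4.png",c['img'])
pickle.dump((optics.capture("scene"),optics.capture("top")),open("st.pkl","wb"))
E
```

```text
11.6333 [587.6  59.3 271.2] yaw 4.72 [-0.36  0.06 -0.41] [ 0.037 -0.02   0.002] 0.502 j6 -0.178 tau6 -0.463
```

View pics/w4.png

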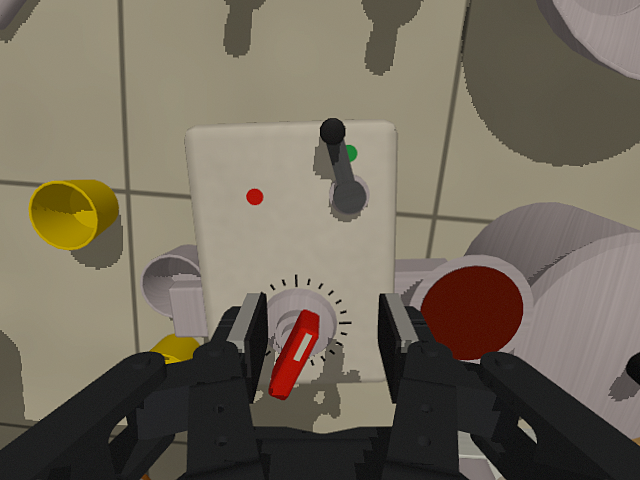

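```bash
python3 - <<'E'
from h import *
import pickle
w=pickle.load(open("w4.pkl","rb"));s,t=pickle.load(open("st.pkl","rb"))
def dark(c,b,th):
    x0,y0,x1,y1=b;m=(c['img'][y0:y1,x0:x1].max(2)<th).astype(np.uint8)
    n,l,st,ce=cv2.connectedComponentsWithStats(m);i=1+st[1:,4].argmax();print(st[i]+[x0,y0,0,0,0],ce[i]+[x0,y0]);return ce[i]+[x0,y0]
pw=dark(w,(310,105,360,160),45);pt=dark(t,(255,190,280,210),50);ps=dark(s,(375,205,395,245),45)
def tri(a,b):
    (o1,d1),(o2,d2)=a,b;k=np.linalg.lstsq(np.c_[d1,-d2],o2-o1,rcond=None)[0];p,q=o1+d1*k[0],o2+d2*k[1];print((p+q)/2,np.linalg.norm(p-q))
tri(ray(w,*pw),ray(t,*pt));tri(ray(w,*pw),ray(s,*ps));tri(ray(t,*pt),ray(s,*ps))
for n,q,z in(("green",(350,153),135),("red",(255,197),135),("TL",(187,129),135),("TR",(396,122),135),("hubfoot",(348,194),140),("hubtop",(349,197),160),("dial",(303,322),137)):print(n,onz(w,*q,z).round(1))
for z in(160,165,170,175,180,185):print(z,onz(w,*pw,z).round(1))
E
```

```text
[320 118  25  42 685] [332.39416058 135.71386861]Traceback (most recent call last):
  File "<stdin>", line 7, in <module>
  File "<stdin>", line 6, in dark
ValueError: attempt to get argmax of an empty sequence
```

```bash
python3 - <<'E'
from h import *
import pickle
w=pickle.load(open("w4.pkl","rb"));s,t=pickle.load(open("st.pkl","rb"))
s0=dict(s);s0['img']=cv2.imread("pics/scene0.png");t0=dict(t);t0['img']=cv2.imread("pics/top0.png")
def dark(c,b,th):
    x0,y0,x1,y1=b;m=(c['img'][y0:y1,x0:x1].max(2)<th).astype(np.uint8)
    n,l,st,ce=cv2.connectedComponentsWithStats(m)
    if n<2: print("none");return None
    i=1+st[1:,4].argmax();print(st[i]+[x0,y0,0,0,0],ce[i]+[x0,y0]);return ce[i]+[x0,y0]
pw=np.array([332.5,130.5]);pt=dark(t0,(255,190,280,210),60);ps=dark(s0,(375,205,395,245),60)
def tri(a,b):
    (o1,d1),(o2,d2)=a,b;k=np.linalg.lstsq(np.c_[d1,-d2],o2-o1,rcond=None)[0];p,q=o1+d1*k[0],o2+d2*k[1];print("tri",(p+q)/2,np.linalg.norm(p-q))
if pt is not None:tri(ray(w,*pw),ray(t,*pt))
if ps is not None:tri(ray(w,*pw),ray(s,*ps))
for n,q,z in(("green",(350,153),135),("red",(255,197),135),("TL",(187,129),135),("TR",(396,122),135),("hubfoot",(348,194),140),("hubtop",(349,197),160),("dial",(303,322),137)):print(n,onz(w,*q,z).round(1))
for z in(160,170,180,190):print(z,onz(w,*pw,z).round(1))
i=np.hstack([cv2.resize(s0['img'][195:265,340:410],(490,490)),cv2.resize(t0['img'][185:225,255:295],(300,300)).repeat(1,0) if 0 else np.zeros((490,10,3),np.uint8)])
cv2.imwrite("pics/z.png",i)
E
```

```text
[264 196  16   7  55] [269.         198.96363636]
[381 214   7  11  58] [383.93103448 219.34482759]
tri [588.22240097 122.6514873  148.49237945] 5.671069834096407
tri [586.24588121 125.08879334 155.01697312] 1.4461874921815172
green [600.4 111.  135. ]
red [536.8  75.2 135. ]
TL [488.9 118.1 135. ]
TR [629.  133.9 135. ]
hubfoot [601.5  83.6 140. ]
hubtop [601.   85.3 160. ]
dial [577.2 -18.7 137. ]
160 [586.8 125.5 160. ]
170 [586.7 125.8 170. ]
180 [586.5 126.1 180. ]
190 [586.4 126.3 190. ]
```

View pics/z.png

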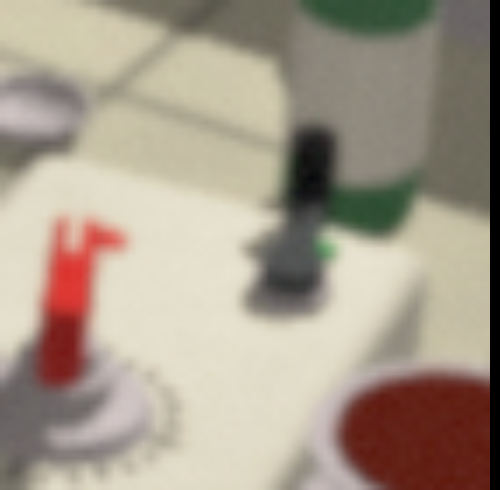

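The pin is at (586.6,125.8) and the pivot at about (601,84.5), 44 mm apart against 45 nominal. The lever points at 109.6° and the stop is at about 186°. The pin top is at z≈171. I'll go above the pin and then down.

>>> {"fn": "play_rows", "kwargs": {"plan": [[0,20,0,0,0,0.08,0],[0,20,0,0,0,0.08,0],[0,14,0,0,0,0.06,0],[0,7,0,0,0,0.02,0],[0,0,0,0,0,0,0]]}}

```text
time_s: 12.2
eef_pos: [587.1, 115.1, 270.7]
ee_rot: [-0.002, 0.588, 0.809, -0.006]
force: [-0.7, -1.0, 0.2]
grip_width: 0.501
```

```bash
python3 s.py
```

```text
12.2 [587.1 115.1 270.7] yaw 17.91 [-0.75 -0.98  0.21] [ 0.02  -0.021  0.038] 0.501 j6 -0.311 tau6 -0.198
```

>>> {"fn": "play_rows", "kwargs": {"plan": [[0,7,-20,0,0,0.02,0],[0,4,-20,0,0,0.01,0],[0,0,-20,0,0,0,0],[0,0,-10,0,0,0,0]]}}

```text
time_s: 12.53
eef_pos: [588.2, 122.4, 201.1]
ee_rot: [0.001, 0.581, 0.814, -0.004]
force: [-0.1, 0.2, -0.2]
grip_width: 0.5
```

```bash
python3 s.py; python3 - <<'E'
from h import *
c=optics.capture("wrist");cv2.imwrite("pics/w5.png",c['img']);print(proj(c,[586.6,125.8,171]))
E
```

```text
12.5333 [588.2 122.4 201.1] yaw 18.98 [-0.06  0.22 -0.19] [-0.013 -0.02   0.007] 0.5 j6 -0.315 tau6 -0.038
[322.29741848 274.82694973]
```

View pics/w5.png

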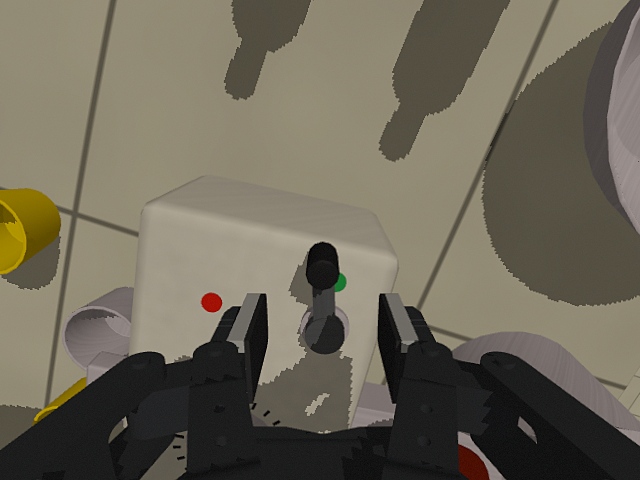

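The pin is at (322,270), centred between the fingers. The predicted top was (322,275), so I'll descend and grip lightly.

>>> {"fn": "play_rows", "kwargs": {"plan": [[-1,3,-20,0,0,0,0],[-0.5,0.5,-18,0,0,0,0],[0,0,-12,0,0,0,0],[0,0,0,0,0,0,-0.3],[0,0,0,0,0,0,-0.6]], "grip_force": 25}}

```text
time_s: 13.0
eef_pos: [588.0, 121.9, 151.6]
ee_rot: [0.002, 0.585, 0.811, -0.004]
force: [1.0, -0.8, -0.0]
grip_width: 0.232
```

>>> {"fn": "play_rows", "kwargs": {"plan": [[0,0,0,0,0,0,-1],[0,0,0,0,0,0,-1],[0,0,0,0,0,0,-1]]}}

```text
time_s: 13.25
eef_pos: [588.0, 121.6, 152.0]
ee_rot: [0.001, 0.586, 0.81, -0.004]
force: [2.3, 0.9, -9.2]
grip_width: 0.176
```

```bash
python3 s.py
```

```text
13.25 [588.  121.6 152. ] yaw 18.27 [ 2.28  0.95 -9.18] [ 0.253 -0.294  0.014] 0.176 j6 -0.304 tau6 0.043
```

>>> {"fn": "play_rows", "kwargs": {"plan": [[-3.8,-1.6,0,0,0,0.105,-1],[-3.6,-2,0,0,0,0.105,-1],[-3.4,-2.4,0,0,0,0.105,-1],[-3.1,-2.7,0,0,0,0.105,-1],[-2.8,-3,0,0,0,0.105,-1]]}}

```text
time_s: 13.67
eef_pos: [570.5, 109.0, 151.9]
ee_rot: [0.002, 0.346, 0.938, -0.004]
force: [1.8, -1.2, -9.1]
grip_width: 0.178
```

```bash
cat >> s.py <<'E'
r=s['eef_pos'][:2]-[601.3,84.5];print('rad',np.hypot(*r),'ang',np.degrees(np.arctan2(r[1],r[0]))%360)
E
python3 s.py
```

```text
13.6667 [570.5 109.  151.9] yaw 49.46 [ 1.85 -1.16 -9.11] [-0.162 -0.276 -0.051] 0.178 j6 -0.868 tau6 1.767
rad 39.35833050817478 ang 141.43461355989066
```

Tracking the arc well; continuing.

>>> {"fn": "play_rows", "kwargs": {"plan": [[-2.4,-3.3,0,0,0,0.105,-1],[-2.1,-3.5,0,0,0,0.105,-1],[-1.7,-3.7,0,0,0,0.105,-1],[-1.3,-3.9,0,0,0,0.105,-1],[-0.9,-4,0,0,0,0.105,-1]]}}

```text
time_s: 14.08
eef_pos: [561.6, 88.4, 152.0]
ee_rot: [0.003, 0.078, 0.997, -0.005]
force: [3.8, -0.3, -10.6]
grip_width: 0.171
```

```bash
python3 s.py
```

```text
14.0833 [561.6  88.4 152. ] yaw 81.0 [  3.83  -0.29 -10.64] [ 0.027 -0.63  -0.115] 0.171 j6 -1.455 tau6 1.797
rad 39.86126267893258 ang 174.40060585000379
```

>>> {"fn": "play_rows", "kwargs": {"plan": [[0.1,-3.5,0,0,0,0.09,-1],[0.3,-2.5,0,0,0,0.06,-1],[0.2,-2,0,0,0,0.03,-1],[0,0,0,0,0,0,-1]]}}

```text
time_s: 14.42
eef_pos: [561.4, 79.3, 151.9]
ee_rot: [0.003, -0.018, 1.0, -0.004]
force: [2.4, 1.5, -8.9]
grip_width: 0.168
```

```bash
python3 s.py
```

```text
14.4167 [561.4  79.3 151.9] yaw 92.08 [ 2.42  1.49 -8.86] [ 0.324 -0.351  0.183] 0.168 j6 -1.666 tau6 -0.408
rad 40.21723671214713 ang 187.42536759714622
```

>>> {"fn": "play_rows", "kwargs": {"plan": [[0,-2,0,0,0,0,-1],[0,-1.5,0,0,0,0,-1],[0,0,0,0,0,0,-1]]}}

```text
time_s: 14.67
eef_pos: [561.3, 78.2, 152.0]
ee_rot: [0.003, -0.017, 1.0, -0.002]
force: [2.0, -0.3, -9.2]
grip_width: 0.171
```

```bash
python3 s.py
```

```text
14.6667 [561.3  78.2 152. ] yaw 91.92 [ 2.04 -0.27 -9.25] [-0.023 -0.262  0.034] 0.171 j6 -1.67 tau6 -0.013
rad 40.492205163808194 ang 188.94712687574025
```

>>> {"fn": "play_rows", "kwargs": {"plan": [[0,-2,0,0,0,0,-1],[0,-2,0,0,0,0,-1]]}}

```text
time_s: 14.83
eef_pos: [561.3, 77.7, 151.9]
ee_rot: [0.003, -0.016, 1.0, 0.001]
force: [3.6, 15.2, -8.7]
grip_width: 0.172
```

```bash
python3 s.py
```

```text
14.8333 [561.3  77.7 151.9] yaw 91.83 [ 3.61 15.17 -8.66] [ 2.514 -0.507  0.082] 0.172 j6 -1.675 tau6 0.12
rad 40.590285879278085 ang 189.63237546162583
```

A force of +15 N in y means the lever is at its stop. I'll release and lift.

>>> {"fn": "play_rows", "kwargs": {"plan": [[0,0,0,0,0,0,-1],[0,0,0,0,0,0,-0.6],[0,0,0,0,0,0,-0.3],[0,0,0,0,0,0,-0.3],[0,0,0,0,0,0,-0.3]]}}

```text
time_s: 15.25
eef_pos: [562.8, 77.2, 155.4]
ee_rot: [0.006, -0.015, 1.0, 0.0]
force: [0.5, 0.2, 0.0]
grip_width: 0.349
```

>>> {"fn": "play_rows", "kwargs": {"plan": [[0,0,10,0,0,0,-0.3],[0,0,25,0,0,0,-0.3],[0,0,30,0,0,0,-0.3],[0,0,30,0,0,0,-0.3],[0,0,20,0,0,0,-0.3]]}}

```text
time_s: 15.67
eef_pos: [560.6, 76.1, 275.1]
ee_rot: [0.003, -0.014, 1.0, -0.0]
force: [-0.1, -0.4, 0.4]
grip_width: 0.349
```

>>> {"fn": "play_rows", "kwargs": {"plan": [[-30,-20,0,0,0,0,-0.3],[-30,-20,0,0,0,0,-0.3],[-20,-10,0,0,0,0,-0.3],[0,0,0,0,0,0,-0.3],[0,0,0,0,0,0,-0.3]]}}

```text
time_s: 16.08
eef_pos: [480.2, 23.7, 286.6]
ee_rot: [0.013, -0.014, 1.0, -0.002]
force: [-0.3, 0.1, 0.1]
grip_width: 0.351
```

```bash
python3 s.py; python3 - <<'E'
from h import *
c=optics.capture("scene");w=optics.capture("wrist")
a=cv2.resize(c['img'],(400,300));b=cv2.resize(c['img'][200:320,280:440],(400,300),interpolation=cv2.INTER_CUBIC)
o=cv2.resize(cv2.imread("pics/scene0.png"),(400,300));ww=cv2.resize(w['img'],(400,300))
cv2.imwrite("pics/fin.png",np.vstack([np.hstack([o,a]),np.hstack([b,ww])]))
E
```

```text
16.0833 [480.2  23.7 286.6] yaw 91.55 [-0.25  0.15  0.08] [-0.011  0.002  0.004] 0.351 j6 -1.793 tau6 -0.078
rad 135.52644666527198 ang 206.65893809926465
```

View pics/fin.png

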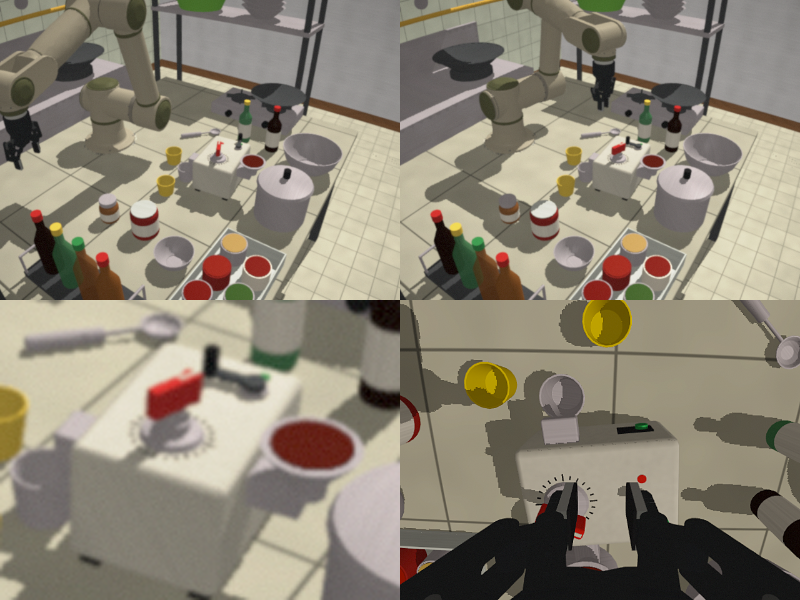

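The lever now points to -x (hub at (255,383), pin at (212,357) in the enlarged view). The bystanders look unmoved and the adjuster is undisturbed, so I'm handing in.

```bash
python3 -c "
from rig import ctrl
print(ctrl.finish_job())"
```

```text
the job is handed in; nothing more can be done
None
```

I set the grind and locked the lever, then handed the job in at about 16 s of robot time. No verdict was reported.

- **Adjuster home:** I turned it clockwise about 139° until it was firmly home, with the wrist reading 0.6–0.63 N m, including about 0.1 N m of drag. From the torque slope, the burrs touch about 133° from the start, right at the end of the stated 54–132° range. That figure is probably good to a degree or two.
- **Back-off:** I backed it off 89.5° by tool yaw from that estimated touch point. After release, the wrist camera put the bar at 69.6–69.9°, against a target of about 71°.
- **Lock lever:** It started about 13° past the green dot. I swung it about 80° to the stop, where the side force jumped to 15 N. It stayed there after release, pointing to the mill's -x in the last picture.
- **Bystanders:** I compared the pictures before and after by eye, and everything was standing in its original place.

One reading disagreed: the wrist torque stayed flat at about 0.11 N m just before touch, while the joint 6 torque was already rising. I relied on the wrist torque.

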